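# Put three swapped parts back in the trays of their own machines

### The arm

A 6-joint arm with a two-finger parallel gripper is mounted at the origin on the work surface. World frame = base frame: x ahead of the robot, y to its left, z up, the work surface at z = 0. Lengths are in m, angles in rad, forces in N, time in s.
With the tool pointing down it reaches from about 0.3 to 0.775 m from the base axis. Payload 14.6 kg.
Tool frame: the origin (TCP) lies between the finger pads; the fingertips stand 19 mm ahead of it and the grasp point (between the pads) is the TCP (ctrl.finger_overhang is the distance from the TCP to the fingertips, in m); z points along the fingers, y is the direction in which the jaws open and shut (so a half turn about z gives the same grasp; the last joint's range is limited). The gripper opens to 94 mm and grips with 3 to 60 N. Pads are 16 mm wide; open, the fingers measure 119 mm over their backs; the gripper's body (75 mm by 177 mm) begins 78 mm behind the grasp point.
Start: joints at [-0.067, 0.3, 1.521, -0, 1.321, -0.067], TCP at [0.55, -0, 0.224] pointing down, gripper open.
Joint ranges: [-3.03, 3.03], [-0.79, 2.21], [0.23, 2.52], [-1.04, 4.18], [0, 3.07], [-2.55, 2.55]. Speed limits (rad/s): [2.22, 2.22, 2.57, 3.14, 3.14, 3.14].

### API

Orientations are given as [roll, pitch, yaw] about the fixed x, y, z axes, in that order (R = Rz(yaw) Ry(pitch) Rx(roll)).
In Python, from station import ctrl gives the robot as it stands.
- The arm moves only by the tool send_rows, never from a script. Its argument "series" is a list of rows, each a list of 7 numbers: the turn, a rotation vector about the tool's x, y, z in degrees, then the shift along the tool's x, y, z in m, then the gripper's target within -1 to 1 (fully open at 1, half-way at 0, shut at -1). A call has 1 to 8 rows; each row is the pose to reach, as a shift and turn from the pose commanded when the call began, along the tool's axes at that moment; what a row does not reach only later rows make up. A row lasts 1/10 s, in which the tool goes at most 50 mm and 8.59 degrees, less where a joint would pass 70% of its speed; a pose out of reach is approached as far as the arm can. A call with a gripper value outside its range is refused whole. The fingers move at their own pace and stop on an object; "force" is the grip in N (left out, the last holds). Time passes only in rows, so rows that repeat a pose let the fingers close. It gives the time, the measured TCP pose, the force and the opening at its end, in the units of the state.
- ctrl.get_obs(): the state, without advancing time (a new reading comes with each control period).
- ctrl.camera(name): name is "scene" or "side" or "wrist"; returns a dict with "pixels" (400x640x3 uint8, red, green, blue), "z_map" (400x640 float32, m along the optical axis (not along the pixel's ray), 0 where there is no reading), "fov_y" (degrees; the focal length in pixels is half the picture's height over the tangent of half this angle, whatever the lens; pixels are square), "cx", "cy" (the principal point, pixels), "k1" (the pictures are not rectified: a ray, as slopes to the right and down, at radius r is drawn at 1 + k1 r^2 times it, then the intrinsics apply), "R" (3x3) and "t" (3): a world point X has camera coordinates R X + t. Camera axes: x right, y down, z forward; pixel columns grow to the right and rows downward; lengths in m; the calibration is good to about 2 mm. A picture is of the moment at which its call begins.
- ctrl.hand_in(): hands the job in, once; it reports no verdict.
The state is a dict: "time_s": time; "qpos": joint angles; "joint_vel": joint speeds; "tau": joint torques, N m; "ee_pos": TCP position; "eef_rot": TCP orientation; "force": force on the tool from outside, world axes, zero at the start; "moment": the same for the moment, N m; "grip_width": finger opening in m.
Only numpy, scipy, OpenCV 4.12 (cv2) and the standard library are available. Lean on these libraries where they do the work, as an engineer would, in place of code of your own. Each camera call takes 0.05 s, during which the arm holds its last target.

### The job

The parts of the three machines on the bench were put back in the wrong trays: put the pump impeller in the tray in front of the opened pump casing, the ceramic fuse holder in the tray in front of the fuse box and the blue spray nozzle in the tray in front of the spray gun, each in the middle of its tray and the same way up as now. Park one part in the empty fourth tray while you change them round, and leave that tray empty again. Do not disturb the screwdriver, the spanner and the brush that lie between the trays.

Things in the scene. Friction and masses are not known exactly. Their poses are not given: they have to be found in the camera images.
- impeller: Stainless steel pump impeller: disc 76 mm across and 4 mm thick with six curved vanes on top (up to 15 mm) and a central round hub 26 mm across, whose top is 40 mm above its underside; grip the hub above the vanes. 0.28 kg. Origin: centre of its underside, z up. Starts flat in a wrong tray, near its middle, 4 mm above the bench, any yaw.
- fuse_holder: White ceramic fuse holder: base block 64 x 34 x 14 mm, long along its x, with a carrier 44 (x) x 24 (y) mm on it that reaches 42 mm above its underside; grip the carrier along y. 0.14 kg. Two more like it are fixed in the fuse box. Origin: centre of its underside, z up. Starts flat in a wrong tray, near its middle, 4 mm above the bench, any yaw.
- nozzle: Blue plastic spray nozzle standing upright: collar 36 mm across and 16 mm high, above it a round body 26 mm across up to 48 mm, then a tapered tip with brass orifice up to 58 mm; grip the round body. 0.06 kg. Origin: centre of its underside, z up. Starts flat in a wrong tray, near its middle, 4 mm above the bench, any yaw.
- tray_pump: Shallow square grey plastic washer tray, 112 x 112 x 16 mm high, walls and floor 4 mm thick; stays put. Origin: centre of its underside, on the bench; x away from the robot, along a side. Just beyond it (farther from the robot) stands the pump casing: dark green bowl on its back, open, 136 mm across, 64 mm high, shaft stub in the middle. No nearer than 65 mm to the tray's centre.
- tray_fuse: Shallow square grey plastic washer tray, 112 x 112 x 16 mm high, walls and floor 4 mm thick; stays put. Origin: centre of its underside, on the bench; x away from the robot, along a side. Just beyond it (farther from the robot) stands the fuse box: grey, open, 110 x 124 x 58 mm high, two white fuse holders in it with an empty way between. No nearer than 65 mm to the tray's centre.
- tray_gun: Shallow square grey plastic washer tray, 112 x 112 x 16 mm high, walls and floor 4 mm thick; stays put. Origin: centre of its underside, on the bench; x away from the robot, along a side. Just beyond it (farther from the robot) lies the spray gun: black pistol shape, 200 mm long, 34 mm high, bare brass thread towards the tray. No nearer than 65 mm to the tray's centre.
- tray_spare: Shallow square grey plastic washer tray, 112 x 112 x 16 mm high, walls and floor 4 mm thick; stays put. Origin: centre of its underside, on the bench; x away from the robot, along a side. Empty, with no machine beyond it: the free place for parking a part.
- screwdriver: Screwdriver with yellow handle, 200 mm long, 26 mm thick. Lies between the trays on the bench, roughly along the robot's x; origin at its mid-length on the bench top. Leave it where it is.
- spanner: Steel spanner, 180 mm long, 38 mm wide, 8 mm thick. Lies between the trays on the bench, roughly along the robot's x; origin at its mid-length on the bench top. Leave it where it is.
- brush: Wooden-handled brush, 180 mm long, 42 mm wide, 20 mm thick. Lies between the trays on the bench, roughly along the robot's x; origin at its mid-length on the bench top. Leave it where it is.

How it is judged:
By the outcome, as a careful person would: the job done as asked, in the order asked, and still so for the second after the job is handed in, with the robot touching nothing.
It also fails if it takes over 109 s, if anything falls off the work surface, if the arm or the gripper's body presses on something with over 40 N, if the wrist force passes 120 N, or if a joint passes its speed limit or range.

## Working session

There is one attempt and no reset: what is moved stays moved. The work goes in short steps, Python scripts to look and compute and a tool call to move; the robot and the scene stay as the last step left them, time stands still between calls to the robot, and variables do not carry over. Pictures are saved under pics/ and viewed, and the job is handed in when it is done.

Besides the shell and the picture viewer there is one more tool, called after "Request:" by a JSON object that holds its "op" and its "data". send_rows: Moves the arm, as the interface text tells. Its arguments: {"type":"object","properties":{"series":{"type":"array"},"force":{"type":"number"}},"required":["series"]}

```bash
ls; mkdir -p pics
python3 - <<'E'
from station import ctrl
import cv2,numpy as np
o=ctrl.get_obs(); print(o)
for n in ["scene","side","wrist"]:
    c=ctrl.camera(n); cv2.imwrite(f"pics/{n}0.png",c["pixels"][:,:,::-1]); np.savez(f"{n}0.npz",**c)
    print(n,c["fov_y"],c["cx"],c["cy"],c["k1"],c["R"].tolist(),c["t"])
E
```

```text
pics
{'time_s': 0.0, 'qpos': array([-6.66187631e-02,  3.00480269e-01,  1.52156227e+00,  4.69508851e-07,
        1.32068435e+00, -6.66053834e-02]), 'joint_vel': array([ 0.00049677,  0.00141024, -0.00019463,  0.0002495 ,  0.00149253,
       -0.00148296]), 'tau': array([-1.53750298e-03, -5.31805658e+01, -3.52735734e+01,  7.07558286e-02,
        2.43994006e-02, -4.79655944e-05]), 'ee_pos': array([5.49770325e-01, 2.18497090e-06, 2.23889241e-01]), 'eef_rot': array([-3.14046096e+00, -7.59444320e-05,  1.57078279e+00]), 'force': array([0.62049828, 0.28848611, 0.67639109]), 'moment': array([-0.0347337 ,  0.02086987, -0.03376582]), 'grip_width': 0.09402689619090325}
scene 52.89135598439513 321.69881352351604 202.34434450717146 -0.03248982721635163 [[0.14093500813822177, 0.9900188301519072, -0.0001985591304015705], [0.8126300802570646, -0.11579722773735335, -0.5711596578100903], [-0.5654818088519517, 0.08033503589961496, -0.8208389646358975]] [-0.04952405 -0.34840166  1.3106369 ]
side 56.786725572384675 325.46111439262364 201.36651116983555 -0.06849810575984712 [[0.9968020406641441, -0.07965475980182148, 0.006388346320614035], [-0.052186550892806695, -0.7094320516999237, -0.7028390483793209], [0.06051657321519845, 0.7002580119225705, -0.7113202240232865]] [-0.43369356  0.05287638  0.73074204]
wrist 61.25220911502412 311.34483921764775 199.29244723004774 -0.062293519703540405 [[0.999999159230235, -0.0005437764692429758, -0.0011772195962496989], [-0.00026417983549894354, -0.9742204163146958, 0.22559811755561743], [-0.0012695463129844282, -0.22559761688186147, -0.9742197408744021]] [-0.54836425 -0.02372663  0.39016186]
```

View pics/scene0.png

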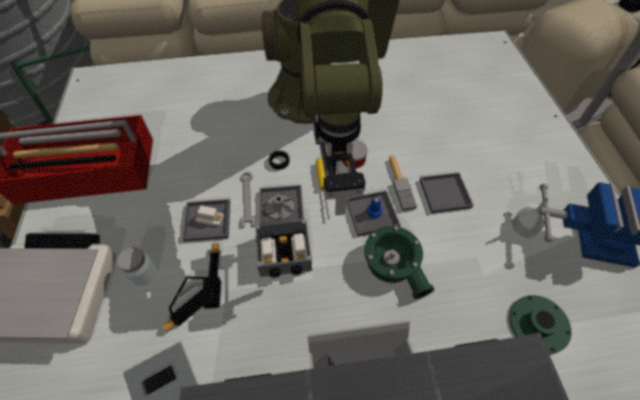

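View pics/side0.png

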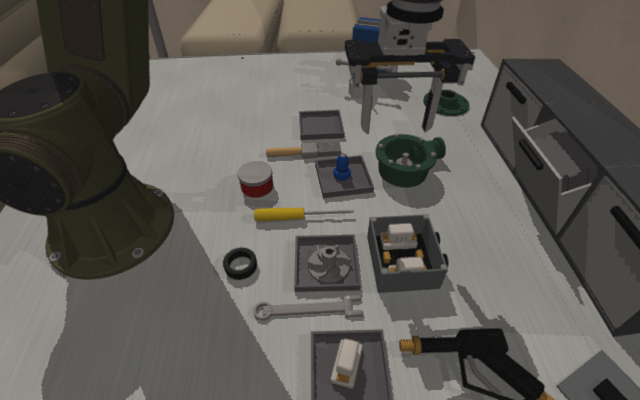

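View pics/wrist0.png

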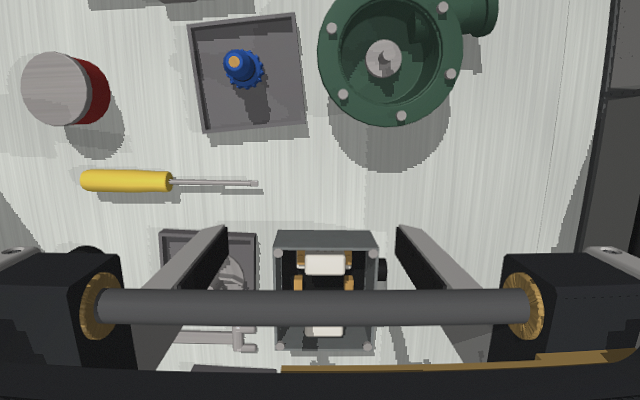

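```bash
cat > h.py <<'E'
import numpy as np, cv2
def load(f):
    return {k:v for k,v in np.load(f).items()}
def K(c):
    f=200/np.tan(np.radians(float(c["fov_y"]))/2)
    return f,float(c["cx"]),float(c["cy"]),float(c["k1"])
def rays(c,u,v):
    f,cx,cy,k1=K(c)
    p=np.stack([np.ravel(u),np.ravel(v)],-1).astype(float)[:,None]
    # one-sided model: drawn = (1+k1 r^2)*slope  -> cv2 k1
    q=cv2.undistortPointsIter(p,np.array([[f,0,cx],[0,f,cy],[0,0,1]]),np.array([k1,0,0,0.]),None,None,(cv2.TERM_CRITERIA_COUNT+cv2.TERM_CRITERIA_EPS,50,1e-10))[:,0]
    return np.c_[q,np.ones(len(q))]
def onplane(c,u,v,z):
    d=rays(c,u,v)@c["R"]; o=-c["R"].T@c["t"]
    s=(z-o[2])/d[:,2]; return o+d*s[:,None]
def world(c):
    v,u=np.mgrid[0:400,0:640]
    r=rays(c,u,v)*c["z_map"].reshape(-1,1)
    return ((r-c["t"])@c["R"]).reshape(400,640,3)
def proj(c,X):
    f,cx,cy,k1=K(c)
    p=np.atleast_2d(X)@c["R"].T+c["t"]; s=p[:,:2]/p[:,2:]; s=s*(1+k1*(s**2).sum(1,keepdims=True))
    return s*f+[cx,cy]
E
python3 - <<'E'
from h import *
for n in ["scene","side","wrist"]:
    c=load(n+"0.npz"); W=world(c); ok=c["z_map"]>0
    hsv=cv2.cvtColor(c["pixels"],cv2.COLOR_RGB2HSV)
    b=ok&(hsv[...,0]>105)&(hsv[...,0]<128)&(hsv[...,1]>130)&(W[...,0]<.8)&(W[...,1]<.5)&(W[...,2]<.1)
    P=W[b]; print(n,ok.mean(),"blue",b.sum(),P.min(0),P.max(0),P.mean(0))
    # bench flatness
    m=ok&(abs(W[...,2])<.01)&(hsv[...,1]<30)&(hsv[...,2]>150); print(" bench z",np.median(W[m][:,2]),W[m][:,2].std())
    # topdown height image for x .3-.85, y -.45...45 , 1mm
    sel=ok&(W[...,2]>-.02)&(W[...,2]<.12)
    P=W[sel];C=c["pixels"][sel]
    im=np.zeros((560,800,3),np.uint8)
    r=((P[:,0]-.3)*1000).astype(int); k=((P[:,1]+.4)*1000).astype(int)
    g=(r>=0)&(r<560)&(k>=0)&(k<800)
    o=np.argsort(P[g][:,2]); im[r[g][o],k[g][o]]=C[g][o][:,::-1]
    im=cv2.dilate(im,np.ones((3,3),np.uint8))
    for t in range(0,800,100): cv2.putText(im,f"{t/1000-.4:.1f}",(t,10),0,.35,(0,255,255))
    for t in range(0,560,100): cv2.putText(im,f"{t/1000+.3:.1f}",(0,t+10),0,.35,(0,255,255))
    cv2.imwrite(f"pics/top_{n}.png",im)
E
```

```text
scene 0.99581640625 blue 249 [ 0.26798751 -0.7971445   0.00649093] [0.72211516 0.18161762 0.09295099] [0.51499202 0.00393735 0.03277813]
 bench z -0.0002673427846070872 0.001709284007889793
side 0.9957421875 blue 307 [0.4629999  0.09607436 0.00388628] [0.4996811 0.1938204 0.0638684] [0.47974126 0.10849328 0.03284471]
 bench z 0.0002396769582082861 0.001110128085562037
wrist 0.9933984375 blue 1054 [0.45619324 0.09906734 0.00344074] [0.49715373 0.13761795 0.06457397] [0.48299464 0.11490388 0.04062011]
 bench z 0.0006736335982018173 0.0010360394240621173
```

View pics/top_side.png

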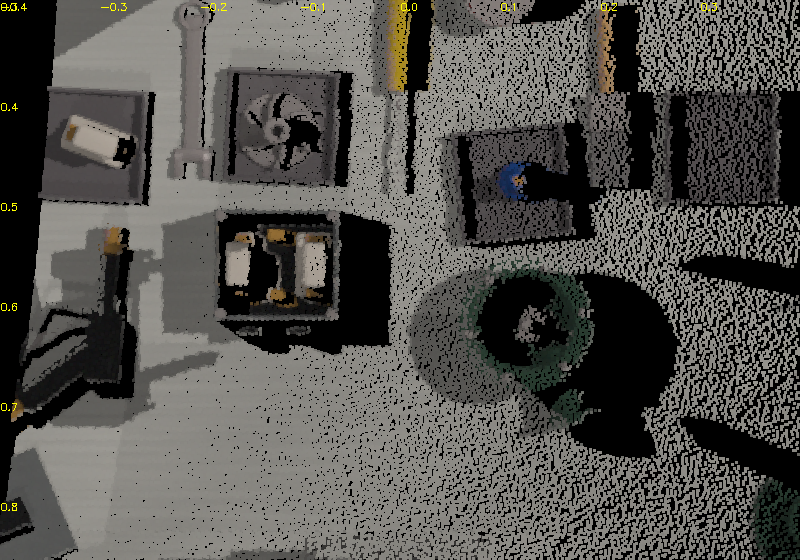

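View pics/top_scene.png

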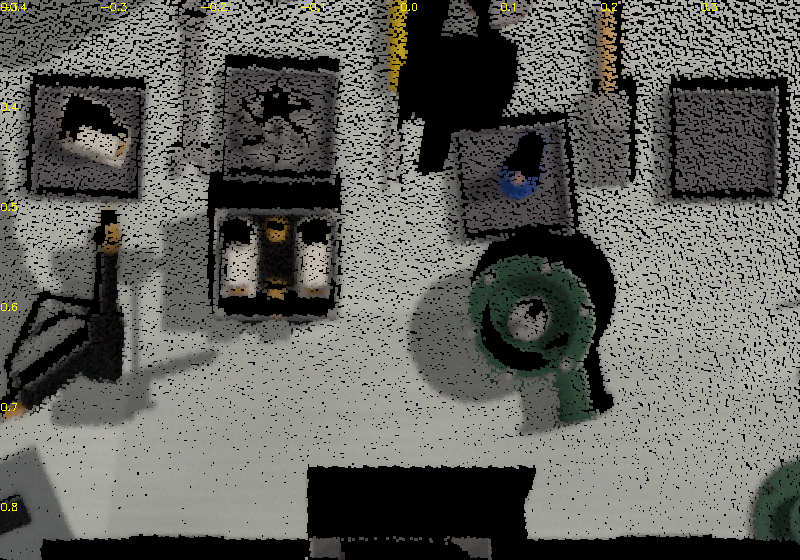

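View pics/top_wrist.png

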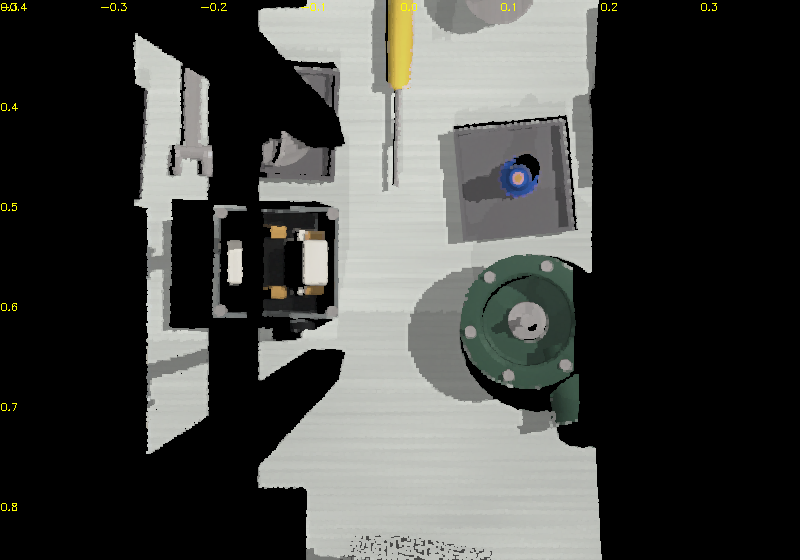

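```bash
cat >> h.py <<'E'
from scipy.optimize import least_squares
def circ(P,r,c0=None):
    c0=P.mean(0) if c0 is None else c0
    s=least_squares(lambda c:np.hypot(*(P-c).T)-r,c0,loss="soft_l1",f_scale=.001)
    return s.x,np.median(abs(s.fun)),len(P)
T={"gun":(.438,-.31),"fuse":(.42,-.125),"pump":(.475,.108),"spare":(.445,.325)}
def tray(c,W,g):
    "outer square from rim pts"
    z=W[...,2]; d=np.hypot(W[...,0]-g[0],W[...,1]-g[1])
    s=cv2.cvtColor(c["pixels"],cv2.COLOR_RGB2HSV)
    m=(c["z_map"]>0)&(z>.0125)&(z<.0185)&(d<.092)&(d>.048)&(s[...,1]<60)&(s[...,2]<170)
    P=W[m][:,:2]
    def f(q):
        ca,sa=np.cos(q[2]),np.sin(q[2]); e=P-q[:2]
        a=np.c_[e@[ca,sa],e@[-sa,ca]]
        return np.abs(a).max(1)-.054
    r=least_squares(f,[*g,0],loss="soft_l1",f_scale=.0015)
    ca,sa=np.cos(r.x[2]),np.sin(r.x[2]); e=P-r.x[:2]; a=np.c_[e@[ca,sa],e@[-sa,ca]]
    k=np.abs(r.fun)<.004
    cnt=[((a[:,i]*s>.048)&k).sum() for i in(0,1) for s in(1,-1)]
    return r.x,np.median(abs(r.fun)),cnt
E
python3 - <<'E'
from h import *
np.set_printoptions(precision=4,suppress=True)
for n in ["scene","side","wrist"]:
    c=load(n+"0.npz"); W=world(c); ok=c["z_map"]>0
    hsv=cv2.cvtColor(c["pixels"],cv2.COLOR_RGB2HSV)
    near=np.hypot(W[...,0]-.475,W[...,1]-.115)<.05
    b=ok&near&(W[...,2]>.024)&(W[...,2]<.048)
    print(n,"nozzle body",circ(W[b][:,:2],.013)); 
    t=ok&near&(W[...,2]>.056); print("  tip",W[t].mean(0),W[t][:,2].max(),t.sum())
    for k,g in T.items():
        if n=="wrist" and k!="pump": continue
        print("  ",k,*tray(c,W,g))
E
```

```text
scene nozzle body (array([0.4799, 0.1182]), np.float64(0.0005832829838664268), 54)
  tip [0.4825 0.1172 0.0602] 0.06515011648819914 47
   gun [ 0.4448 -0.3109 -0.047 ] 0.0012089054177200007 [np.int64(90), np.int64(71), np.int64(71), np.int64(74)]
   fuse [ 0.4257 -0.1191 -0.0368] 0.001140170413247911 [np.int64(76), np.int64(72), np.int64(57), np.int64(55)]
   pump [0.483  0.1137 0.089 ] 0.0018179047464170553 [np.int64(55), np.int64(54), np.int64(71), np.int64(67)]
   spare [0.4466 0.3224 0.0063] 0.0012941056427592593 [np.int64(77), np.int64(74), np.int64(62), np.int64(70)]
side nozzle body (array([0.4811, 0.1187]), np.float64(0.0005925522372955093), 97)
  tip [0.4806 0.1149 0.0606] 0.06407600842091672 59
   gun [ 0.4443 -0.3119 -0.0489] 0.001139856409489784 [np.int64(231), np.int64(171), np.int64(261), np.int64(0)]
   fuse [ 0.426  -0.1196 -0.0454] 0.0010983608991757092 [np.int64(135), np.int64(137), np.int64(174), np.int64(206)]
   pump [0.4833 0.1128 0.0877] 0.00155166027935481 [np.int64(92), np.int64(62), np.int64(85), np.int64(139)]
   spare [0.4471 0.3214 0.0031] 0.0013559414374679224 [np.int64(52), np.int64(41), np.int64(80), np.int64(108)]
wrist nozzle body (array([0.4784, 0.1186]), np.float64(0.00017578754852251056), 148)
  tip [0.4793 0.1178 0.0611] 0.06569793711675781 485
   pump [0.481  0.1129 0.0915] 0.001136134541725415 [np.int64(473), np.int64(486), np.int64(587), np.int64(423)]
```

```bash
cat >> h.py <<'E'
def hub(c,W,g):
    ok=c["z_map"]>0; near=np.hypot(W[...,0]-g[0],W[...,1]-g[1])<.045
    a=ok&near&(W[...,2]>.024)&(W[...,2]<.041); t=ok&near&(W[...,2]>.0415)&(W[...,2]<.05)
    return circ(W[a][:,:2],.013), (W[t][:,:2].min(0)+W[t][:,:2].max(0))/2, np.ptp(W[t][:,:2],axis=0), t.sum()
def fh(c,W,g):
    ok=c["z_map"]>0; near=np.hypot(W[...,0]-g[0],W[...,1]-g[1])<.05
    t=ok&near&(W[...,2]>.0435)&(W[...,2]<.05)
    r=cv2.minAreaRect(W[t][:,:2].astype(np.float32)); (w,h)=r[1]; ang=r[2] if w>h else r[2]+90
    return np.array(r[0]),np.array(r[1]),(ang+90)%180-90,np.median(W[t][:,2]),t.sum()
E
python3 - <<'E'
from h import *
np.set_printoptions(precision=4,suppress=True)
for n in ["scene","side"]:
    c=load(n+"0.npz"); W=world(c)
    print(n,hub(c,W,(.425,-.12)),"\n",fh(c,W,(.44,-.31)))
E
```

```text
scene ((array([ 0.4294, -0.1233]), np.float64(0.0005390297277426395), 40), array([ 0.4307, -0.1235]), array([0.0267, 0.0252]), np.int64(69)) 
 (array([ 0.4415, -0.3035]), array([0.0395, 0.0243]), 73.57698059082031, np.float64(0.045542999999622504), np.int64(107))
side ((array([ 0.4309, -0.1225]), np.float64(0.00029943319986374013), 84), array([ 0.431 , -0.1232]), array([0.0245, 0.0254]), np.int64(148)) 
 (array([ 0.4421, -0.3041]), array([0.0435, 0.0239]), 69.29537963867188, np.float64(0.04621648923926485), np.int64(489))
```

Request:
{"op": "send_rows", "data": {"series": [[0, 0, 0, 0.04, -0.023, 0.03, 0], [0, 0, 0, 0.08, -0.047, 0.06, 0], [0, 0, 0, 0.1185, -0.07, 0.09, 0], [0, 0, 0, 0.1185, -0.07, 0.12, 0], [0, 0, 0, 0.1185, -0.07, 0.12, 0], [0, 0, 0, 0.1185, -0.07, 0.12, 0]], "force": 15}}

```text
time_s: 0.75
ee_pos: [0.4805, 0.1182, 0.1052]
eef_rot: [-3.141, 0.0, 1.571]
force: [0.2, 0.4, -0.3]
grip_width: 0.0493
```

Request:
{"op": "send_rows", "data": {"series": [[0, 0, 0, 0, 0, 0.03, 0], [0, 0, 0, 0, 0, 0.05, 0], [0, 0, 0, 0, 0, 0.061, 0], [0, 0, 0, 0, 0, 0.061, 0], [0, 0, 0, 0, 0, 0.061, -1], [0, 0, 0, 0, 0, 0.061, -1], [0, 0, 0, 0, 0, 0.061, -1], [0, 0, 0, 0, 0, 0.061, -1]]}}

```text
time_s: 1.55
ee_pos: [0.4805, 0.1185, 0.0443]
eef_rot: [3.14, -0.0, 1.571]
force: [-1.5, -0.8, 6.9]
grip_width: 0.0254
```

```bash
cat > snap.py <<'E'
from station import ctrl
import cv2,numpy as np,sys
tag=sys.argv[1]
for n in sys.argv[2:]:
    c=ctrl.camera(n); cv2.imwrite(f"pics/{n}{tag}.png",c["pixels"][:,:,::-1]); np.savez(f"{n}{tag}.npz",**c)
o=ctrl.get_obs(); print(o["time_s"],o["ee_pos"],o["eef_rot"],o["grip_width"],o["force"],o["qpos"])
E
python3 snap.py 1 side
```

```text
1.6 [0.48049084 0.11854575 0.04431629] [ 3.14017020e+00 -1.40818785e-04  1.57084924e+00] 0.02572566072388553 [-1.06532399 -1.45046727  6.52291453] [ 1.67915612e-01  4.15277200e-01  1.83615947e+00 -1.27298188e-04
  8.88729996e-01  1.67942980e-01]
```

View pics/side1.png

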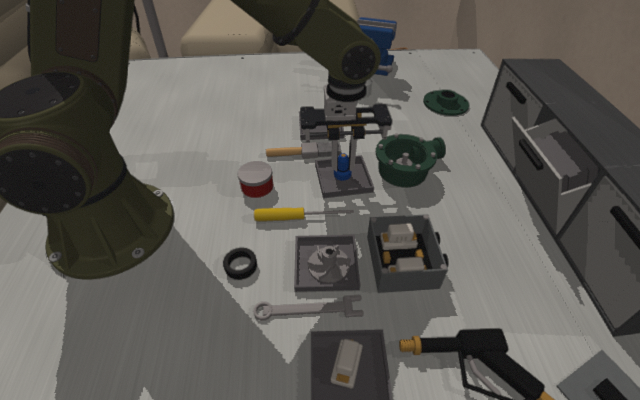

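Request:
{"op": "send_rows", "data": {"series": [[0, 0, 0, 0, 0, -0.02, -1], [0, 0, 0, 0, 0, -0.05, -1], [0, 0, 0, 0, 0, -0.08, -1], [0, 0, 0, 0.045, -0.008, -0.08, -1], [0, 0, 0, 0.09, -0.016, -0.08, -1], [0, 0, 0, 0.135, -0.024, -0.08, -1], [0, 0, 0, 0.17, -0.03, -0.08, -1], [0, 0, 0, 0.2035, -0.0335, -0.08, -1]]}}

```text
time_s: 2.4
ee_pos: [0.4457, 0.3238, 0.1236]
eef_rot: [-3.142, -0.0, 1.572]
force: [0.1, -0.8, -0.5]
grip_width: 0.0254
```

Request:
{"op": "send_rows", "data": {"series": [[0, 0, 0, 0, 0, 0, -1], [0, 0, 0, 0, 0, 0, -1]]}}

```text
time_s: 2.6
ee_pos: [0.4461, 0.3222, 0.1233]
eef_rot: [-3.141, 0.0, 1.572]
force: [-0.1, -0.5, -1.3]
grip_width: 0.0258
```

```bash
python3 snap.py 2 side wrist
python3 - <<'E'
from h import *
np.set_printoptions(precision=4,suppress=True)
for n in ["side2","wrist2"]:
    c=load(n+".npz"); W=world(c)
    hsv=cv2.cvtColor(c["pixels"],cv2.COLOR_RGB2HSV)
    b=(c["z_map"]>0)&(hsv[...,0]>105)&(hsv[...,0]<128)&(hsv[...,1]>130)&(np.hypot(W[...,0]-.447,W[...,1]-.322)<.05)
    P=W[b]; print(n,b.sum(), P.min(0) if len(P) else 0,P.max(0) if len(P) else 0); 
    try: print(tray(c,W,(.447,.322)))
    except Exception as e: print(e)
E
```

```text
2.7 [0.44658562 0.321272   0.12344954] [-3.14142234e+00  2.31008113e-04  1.57025982e+00] 0.026013006872899078 [-0.50711538 -0.05831932 -0.26334647] [ 5.57096168e-01  4.03869424e-01  1.62920657e+00 -1.18287464e-04
  1.10878342e+00  5.57685436e-01]
side2 239 [0.4312 0.303  0.0856] [0.4635 0.3201 0.1415]
(array([0.4472, 0.3213, 0.0013]), np.float64(0.0011435524422723081), [np.int64(50), np.int64(43), np.int64(85), np.int64(100)])
wrist2 3214 [0.426  0.3131 0.084 ] [0.4633 0.3414 0.1432]
(array([0.4442, 0.3223, 0.0044]), np.float64(0.0011449945377262696), [np.int64(741), np.int64(746), np.int64(842), np.int64(0)])
```

View pics/side2.png

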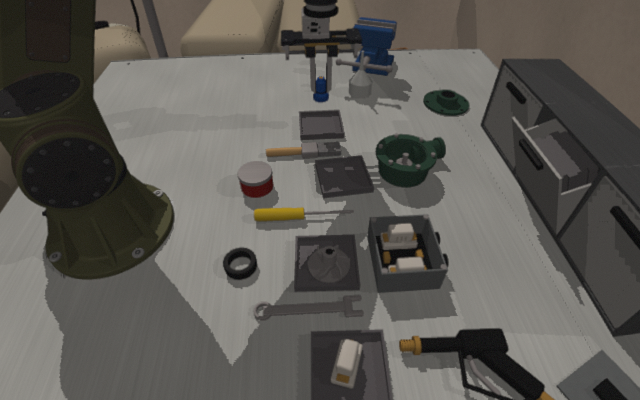

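View pics/wrist2.png

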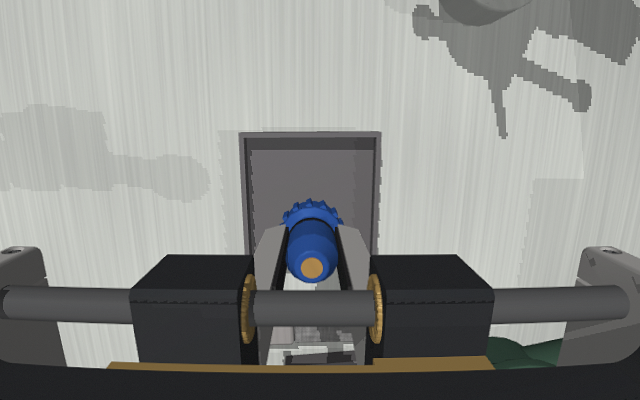

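Request:
{"op": "send_rows", "data": {"series": [[0, 0, 0, 0, 0, 0.035, -1], [0, 0, 0, 0, 0, 0.06, -1], [0, 0, 0, 0, 0, 0.074, -1], [0, 0, 0, 0, 0, 0.0785, -1], [0, 0, 0, 0, 0, 0.0785, -1], [0, 0, 0, 0, 0, 0.0785, 0], [0, 0, 0, 0, 0, 0.0785, 0], [0, 0, 0, 0, 0, 0.0785, 0]]}}

```text
time_s: 3.5
ee_pos: [0.4468, 0.3221, 0.0456]
eef_rot: [3.141, -0.001, 1.571]
force: [0.2, -0.8, -0.2]
grip_width: 0.0457
```

Request:
{"op": "send_rows", "data": {"series": [[0, 0, 0, 0, 0, -0.02, 0], [0, 0, 0, 0, 0, -0.05, 0], [0, 0, 0, 0, 0, -0.1, 0], [0, 0, 0, -0.05, 0, -0.13, 0], [0, 0, 0, -0.1, 0, -0.13, 0], [0, 0, 0, -0.15, 0, -0.13, 0], [0, 0, 0, -0.15, 0, -0.13, 0]]}}

```text
time_s: 4.2
ee_pos: [0.4465, 0.1685, 0.1757]
eef_rot: [3.14, 0.0, 1.568]
force: [-0.0, -0.1, -0.0]
grip_width: 0.0471
```

```bash
python3 snap.py 3 side wrist
python3 - <<'E'
from h import *
np.set_printoptions(precision=4,suppress=True)
for n in ["side3","wrist3"]:
    c=load(n+".npz"); W=world(c)
    near=(c["z_map"]>0)&(np.hypot(W[...,0]-.447,W[...,1]-.322)<.045)
    b=near&(W[...,2]>.024)&(W[...,2]<.048)
    t=near&(W[...,2]>.056)
    print(n,circ(W[b][:,:2],.013),W[t].mean(0),W[t][:,2].max())
    print(tray(c,W,(.447,.322)))
E
```

```text
4.3 [0.44679066 0.1711612  0.17552476] [ 3.14058190e+00 -3.59889784e-04  1.56848912e+00] 0.046695910619661975 [ 0.11618743  0.63803158 -0.72910196] [2.89244872e-01 1.89371322e-01 1.77819940e+00 5.87623829e-05
 1.17295039e+00 2.91529519e-01]
side3 (array([0.449 , 0.3219]), np.float64(0.0004958089524028106), 88) [0.4485 0.3175 0.061 ] 0.06557201603485133
(array([0.447 , 0.3214, 0.0041]), np.float64(0.0011890820191947093), [np.int64(52), np.int64(45), np.int64(58), np.int64(102)])
wrist3 (array([0.4461, 0.3213]), np.float64(0.00014925098214267456), 242) [0.4461 0.3176 0.061 ] 0.0653890521816424
(array([0.4441, 0.3218, 0.0061]), np.float64(0.0011398989773583022), [np.int64(460), np.int64(454), np.int64(0), np.int64(670)])
```

View pics/wrist3.png

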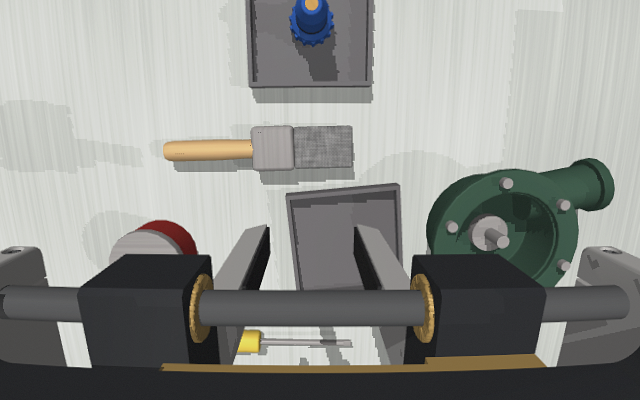

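Request:
{"op": "send_rows", "data": {"series": [[0, 0, 0, -0.05, 0, -0.02, 0], [0, 0, 0, -0.1, 0, -0.03, 0], [0, 0, 0, -0.15, 0, -0.03, 0], [0, 0, 0, -0.2, 0, -0.03, 0], [0, 0, 0, -0.25, 0, -0.03, 0], [0, 0, 0, -0.3, 0, -0.03, 0], [0, 0, 0, -0.35, 0, -0.03, 0], [0, 0, 0, -0.4, 0, -0.03, 0]]}}

```text
time_s: 5.1
ee_pos: [0.4472, -0.2243, 0.205]
eef_rot: [3.141, -0.0, 1.572]
force: [0.8, 0.2, 0.3]
grip_width: 0.0469
```

Request:
{"op": "send_rows", "data": {"series": [[0, 0, 0, -0.05, 0, 0, 0], [0, 0, 0, -0.1, 0, 0, 0], [0, 0, 0, -0.15, 0, 0, 0], [0, 0, 0, -0.195, -0.012, 0, 0], [0, 0, 0, -0.195, -0.012, 0, 0], [0, 0, 0, -0.195, -0.012, 0, 0], [0, 0, 0, -0.195, -0.012, 0, 0]]}}

```text
time_s: 5.8
ee_pos: [0.4357, -0.4169, 0.2048]
eef_rot: [-3.142, -0.0, 1.573]
force: [-0.2, 0.5, -0.2]
grip_width: 0.0468
```

```bash
python3 snap.py 4 wrist
python3 - <<'E'
from h import *
np.set_printoptions(precision=4,suppress=True)
c=load("wrist4.npz"); W=world(c)
print(hub(c,W,(.429,-.122)));print(fh(c,W,(.442,-.304)))
print(tray(c,W,(.424,-.119)),tray(c,W,(.442,-.311)))
E
```

```text
5.85 [ 0.43559975 -0.41685111  0.20503034] [ 3.14148654e+00 -1.25266060e-04  1.57279099e+00] 0.04686634781810745 [0.60334537 0.20715775 0.74289059] [-8.24217989e-01  4.33179772e-01  1.38575611e+00  1.68070315e-04
  1.32267698e+00 -8.26253917e-01]h.py:26: RuntimeWarning: Mean of empty slice.
  c0=P.mean(0) if c0 is None else c0
  ret = um.true_divide(
Traceback (most recent call last):
  File "h.py", line 48, in hub
    return circ(W[a][:,:2],.013), (W[t][:,:2].min(0)+W[t][:,:2].max(0))/2, np.ptp(W[t][:,:2],axis=0), t.sum()
           ~~~~^^^^^^^^^^^^^^^^^
  File "h.py", line 27, in circ
    s=least_squares(lambda c:np.hypot(*(P-c).T)-r,c0,loss="soft_l1",f_scale=.001)
ValueError: Initial guess is outside of provided bounds
```

View pics/wrist4.png

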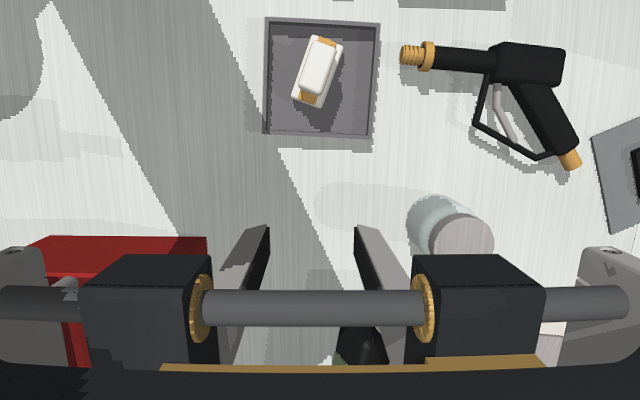

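Run:
```python
from h import *
np.set_printoptions(precision=4,suppress=True)
c=load("wrist4.npz"); W=world(c)
print(fh(c,W,(.442,-.304)))
print(tray(c,W,(.442,-.311)))
```

```text
(array([ 0.4394, -0.3045]), array([0.0437, 0.0239]), 69.80824279785156, np.float64(0.04635829101457419), np.int64(1263))
(array([ 0.4421, -0.3116, -0.0514]), np.float64(0.0011240719383890097), [np.int64(566), np.int64(529), np.int64(655), np.int64(483)])
```

Request:
{"op": "send_rows", "data": {"series": [[0, 0, 0, 0.05, 0, 0, 0], [0, 0, 0, 0.1, 0, 0, 0], [0, 0, 0, 0.15, 0, 0, 0], [0, 0, 0, 0.17, 0, 0, 0], [0, 0, 0, 0.17, 0, 0, 0], [0, 0, 0, 0.17, 0, 0, 0]]}}

```text
time_s: 6.45
ee_pos: [0.435, -0.2479, 0.2055]
eef_rot: [3.141, 0.001, 1.573]
force: [-0.8, -0.3, 0.5]
grip_width: 0.0471
```

```bash
python3 snap.py 5 wrist
python3 - <<'E'
from h import *
np.set_printoptions(precision=4,suppress=True)
c=load("wrist5.npz"); W=world(c)
print(hub(c,W,(.429,-.122)))
print(tray(c,W,(.424,-.119)))
E
```

```text
6.5 [ 0.43482299 -0.24853316  0.20522008] [3.14109186e+00 5.09512989e-04 1.57150840e+00] 0.04687220427039565 [ 0.17776528 -0.11459729 -0.61015074] [-5.92325832e-01  2.07398876e-01  1.68306257e+00 -1.50271593e-04
  1.25043117e+00 -5.92990760e-01]
((array([ 0.4283, -0.1227]), np.float64(0.0001279038923268222), 69), array([ 0.4281, -0.1229]), array([0.0253, 0.0258]), np.int64(671))
(array([ 0.4237, -0.1186, -0.0474]), np.float64(0.001178645408543278), [np.int64(538), np.int64(510), np.int64(55), np.int64(496)])
```

View pics/wrist5.png

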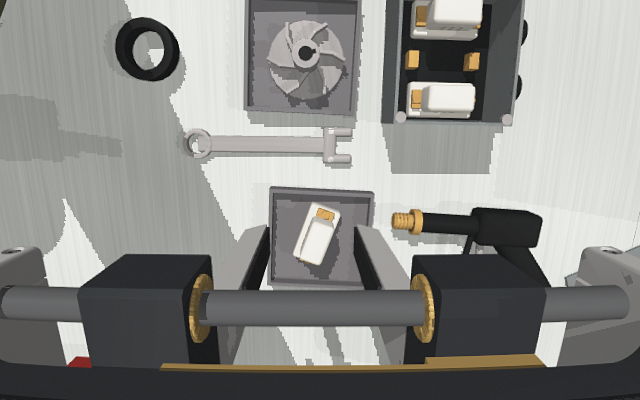

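Request:
{"op": "send_rows", "data": {"series": [[0, 0, 0, 0.045, -0.002, 0.02, 0], [0, 0, 0, 0.09, -0.004, 0.05, 0], [0, 0, 0, 0.1255, -0.0065, 0.08, 0], [0, 0, 0, 0.1255, -0.0065, 0.11, 0], [0, 0, 0, 0.1255, -0.0065, 0.11, 0], [0, 0, 0, 0.1255, -0.0065, 0.11, 0], [0, 0, 0, 0.1255, -0.0065, 0.11, 0]]}}

```text
time_s: 7.2
ee_pos: [0.4288, -0.124, 0.0964]
eef_rot: [3.14, 0.001, 1.569]
force: [1.1, -0.3, 1.0]
grip_width: 0.0468
```

Request:
{"op": "send_rows", "data": {"series": [[0, 0, 0, 0.001, 0, 0.03, 0], [0, 0, 0, 0.001, 0, 0.047, 0], [0, 0, 0, 0.001, 0, 0.055, 0], [0, 0, 0, 0.001, 0, 0.055, 0], [0, 0, 0, 0.001, 0, 0.055, -1], [0, 0, 0, 0.001, 0, 0.055, -1], [0, 0, 0, 0.001, 0, 0.055, -1], [0, 0, 0, 0.001, 0, 0.055, -1]], "force": 30}}

```text
time_s: 8.0
ee_pos: [0.4285, -0.122, 0.0407]
eef_rot: [3.14, 0.001, 1.571]
force: [-0.6, -0.1, 6.7]
grip_width: 0.0258
```

```bash
python3 snap.py 6 side
```

```text
8.05 [ 0.42845685 -0.12202559  0.0406844 ] [3.14028441e+00 5.46412052e-04 1.57080242e+00] 0.02547536413987461 [-1.32524308  0.26182051  7.41460744] [-3.59676172e-01  3.32498772e-01  1.97139061e+00 -6.86824082e-05
  8.36286422e-01 -3.59636625e-01]
```

View pics/side6.png

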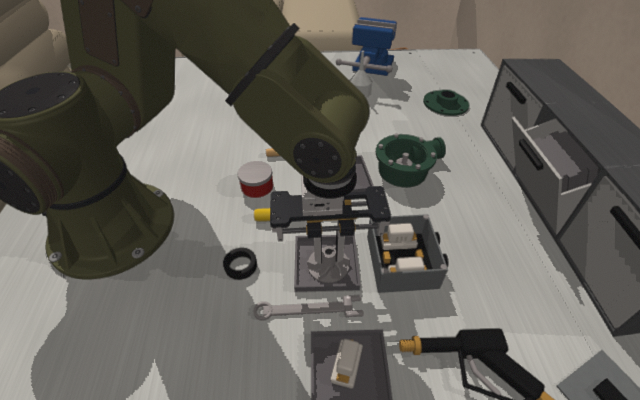

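Request:
{"op": "send_rows", "data": {"series": [[0, 0, 0, 0, 0, -0.02, -1], [0, 0, 0, 0, 0, -0.05, -1], [0, 0, 0, 0, 0, -0.085, -1], [0, 0, 0, 0.045, 0.01, -0.085, -1], [0, 0, 0, 0.09, 0.02, -0.085, -1], [0, 0, 0, 0.135, 0.03, -0.085, -1], [0, 0, 0, 0.18, 0.04, -0.085, -1], [0, 0, 0, 0.21, 0.048, -0.085, -1]]}}

```text
time_s: 8.85
ee_pos: [0.4759, 0.0908, 0.125]
eef_rot: [-3.141, -0.0, 1.572]
force: [1.3, -1.0, -2.4]
grip_width: 0.0256
```

Request:
{"op": "send_rows", "data": {"series": [[0, 0, 0, 0.0255, 0.005, 0, -1], [0, 0, 0, 0.0255, 0.005, 0, -1], [0, 0, 0, 0.0255, 0.005, 0, -1]]}}

```text
time_s: 9.15
ee_pos: [0.4806, 0.1138, 0.1247]
eef_rot: [-3.141, 0.0, 1.572]
force: [-0.3, -0.3, -3.1]
grip_width: 0.0252
```

```bash
python3 snap.py 7 side wrist
python3 - <<'E'
from h import *
np.set_printoptions(precision=4,suppress=True)
for n in ["side7","wrist7"]:
    c=load(n+".npz"); W=world(c)
    try: print(n,tray(c,W,(.482,.113)))
    except Exception as e: print(e)
E
```

```text
9.25 [0.48075148 0.11300674 0.12483977] [-3.14111798e+00  1.85026430e-04  1.57026252e+00] 0.025100454372805524 [-0.65366659 -0.43374366 -2.35505891] [ 1.56747881e-01  2.87409646e-01  1.78630855e+00 -1.23676621e-04
  1.06837226e+00  1.57341320e-01]
side7 (array([0.4834, 0.1122, 0.0826]), np.float64(0.0013755213786571657), [np.int64(90), np.int64(77), np.int64(94), np.int64(130)])
wrist7 (array([0.4791, 0.1384, 0.0313]), np.float64(0.003098690854867161), [np.int64(565), np.int64(484), np.int64(342), np.int64(48)])
```

View pics/side7.png

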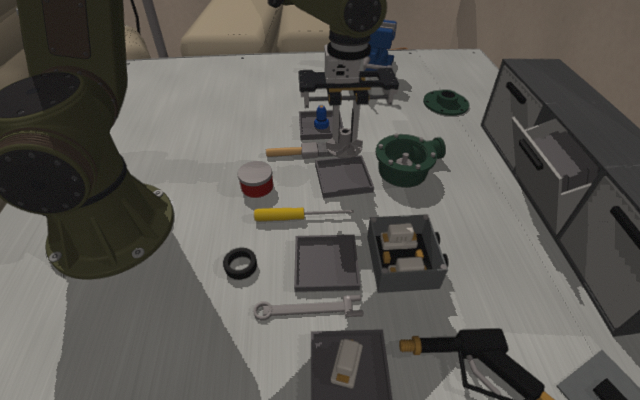

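View pics/wrist7.png

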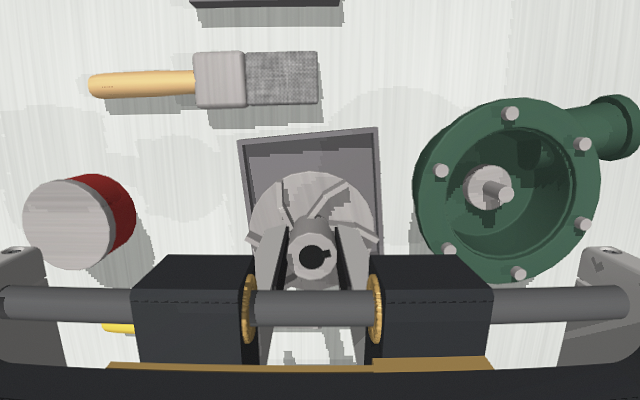

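Request:
{"op": "send_rows", "data": {"series": [[0, 0, 0, 0.001, 0.001, 0.035, -1], [0, 0, 0, 0.001, 0.001, 0.065, -1], [0, 0, 0, 0.001, 0.001, 0.079, -1], [0, 0, 0, 0.001, 0.001, 0.083, -1], [0, 0, 0, 0.001, 0.001, 0.0835, -1], [0, 0, 0, 0.001, 0.001, 0.0835, 0], [0, 0, 0, 0.001, 0.001, 0.0835, 0], [0, 0, 0, 0.001, 0.001, 0.0835, 0]]}}

```text
time_s: 10.05
ee_pos: [0.4824, 0.1147, 0.0422]
eef_rot: [3.14, -0.0, 1.571]
force: [1.2, 0.6, -0.5]
grip_width: 0.0451
```

Request:
{"op": "send_rows", "data": {"series": [[0, 0, 0, 0, 0, -0.02, 0], [0, 0, 0, 0, 0, -0.06, 0], [0, 0, 0, 0, 0, -0.11, 0], [0, 0, 0, -0.045, 0, -0.15, 0], [0, 0, 0, -0.095, 0, -0.165, 0], [0, 0, 0, -0.14, 0, -0.165, 0], [0, 0, 0, -0.14, 0, -0.165, 0], [0, 0, 0, -0.14, 0, -0.165, 0]]}}

```text
time_s: 10.85
ee_pos: [0.482, -0.0262, 0.2068]
eef_rot: [3.141, -0.0, 1.568]
force: [-0.6, 0.7, 0.4]
grip_width: 0.0471
```

```bash
python3 snap.py 8 side wrist
python3 - <<'E'
from h import *
np.set_printoptions(precision=4,suppress=True)
for n in ["side8","wrist8"]:
    c=load(n+".npz"); W=world(c)
    print(n,tray(c,W,(.482,.113)),hub(c,W,(.482,.113)))
E
```

```text
10.95 [ 0.48195027 -0.02445839  0.20634429] [-3.14144196e+00 -2.73499047e-04  1.57115279e+00] 0.04704858567918769 [-0.57902269  0.82499709  0.32827542] [-1.26753913e-01  1.66194243e-01  1.72942274e+00  2.66088278e-04
  1.24615983e+00 -1.27195294e-01]
side8 (array([0.4834, 0.1128, 0.0812]), np.float64(0.0015917837023111218), [np.int64(91), np.int64(79), np.int64(116), np.int64(138)]) ((array([0.4843, 0.1137]), np.float64(0.0004208757925622166), 69), array([0.4834, 0.1125]), array([0.0245, 0.0234]), np.int64(77))
wrist8 (array([0.4808, 0.1131, 0.0883]), np.float64(0.001104306744458397), [np.int64(486), np.int64(497), np.int64(0), np.int64(503)]) ((array([0.4814, 0.1133]), np.float64(0.0002577080214207911), 72), array([0.4816, 0.1127]), array([0.0251, 0.0262]), np.int64(689))
```

View pics/wrist8.png

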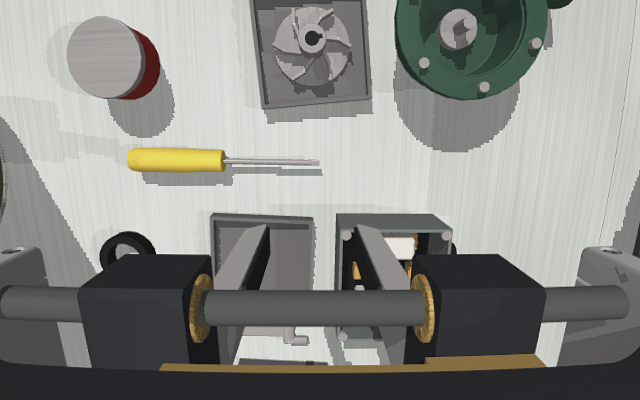

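Request:
{"op": "send_rows", "data": {"series": [[0, 0, 7, -0.048, -0.007, 0, 0], [0, 0, 14, -0.096, -0.014, 0, 0], [0, 0, 20.3, -0.144, -0.021, 0, 0], [0, 0, 20.3, -0.192, -0.028, 0, 0], [0, 0, 20.3, -0.24, -0.036, 0.02, 0], [0, 0, 20.3, -0.28, -0.042, 0.05, 0], [0, 0, 20.3, -0.28, -0.042, 0.09, 0], [0, 0, 20.3, -0.28, -0.042, 0.105, 0]]}}

```text
time_s: 11.75
ee_pos: [0.4391, -0.304, 0.0973]
eef_rot: [-3.136, -0.002, 1.216]
force: [-0.4, 0.5, 0.5]
grip_width: 0.047
```

Request:
{"op": "send_rows", "data": {"series": [[0, 0, 0, 0, 0, 0, 0], [0, 0, 0, 0, 0, 0, 0]]}}

```text
time_s: 11.95
ee_pos: [0.4409, -0.3045, 0.102]
eef_rot: [3.141, 0.0, 1.218]
force: [-0.4, -0.7, -0.4]
grip_width: 0.047
```

Request:
{"op": "send_rows", "data": {"series": [[0, 0, 0, 0, -0.001, 0.03, 0], [0, 0, 0, 0, -0.001, 0.05, 0], [0, 0, 0, 0, -0.001, 0.061, 0], [0, 0, 0, 0, -0.001, 0.061, 0], [0, 0, 0, 0, -0.001, 0.061, -1], [0, 0, 0, 0, -0.001, 0.061, -1], [0, 0, 0, 0, -0.001, 0.061, -1], [0, 0, 0, 0, -0.001, 0.061, -1]], "force": 20}}

```text
time_s: 12.75
ee_pos: [0.4394, -0.3052, 0.0413]
eef_rot: [3.14, 0.0, 1.217]
force: [0.7, 1.2, 5.0]
grip_width: 0.0237
```

```bash
python3 snap.py 9 side scene
```

```text
12.85 [ 0.43941279 -0.30521992  0.04129501] [3.14038063e+00 3.50500589e-04 1.21647988e+00] 0.023647208300286767 [-0.15283544  1.08544931  6.17957958] [-6.75584637e-01  4.92800860e-01  1.72382362e+00  6.28607892e-05
  9.23707490e-01 -3.21306266e-01]
```

View pics/side9.png

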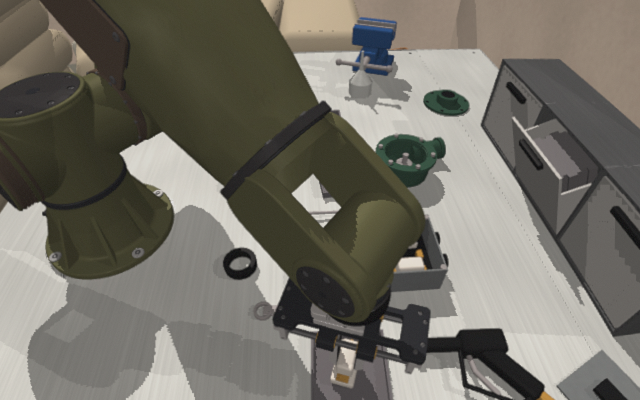

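Request:
{"op": "send_rows", "data": {"series": [[0, 0, 0, 0, 0, -0.02, -1], [0, 0, 0, 0, 0, -0.05, -1], [0, 0, -6, 0, 0, -0.085, -1], [0, 0, -12, 0, 0, -0.085, -1], [0, 0, -17.6, 0, 0, -0.085, -1], [0, 0, -17.6, 0, 0, -0.085, -1], [0, 0, -17.6, 0, 0, -0.085, -1]]}}

```text
time_s: 13.55
ee_pos: [0.439, -0.3049, 0.1254]
eef_rot: [-3.141, -0.0, 1.521]
force: [-0.4, -0.3, -0.6]
grip_width: 0.0239
```

Request:
{"op": "send_rows", "data": {"series": [[0, 0, 0, 0.045, -0.006, 0, -1], [0, 0, 0, 0.09, -0.012, 0, -1], [0, 0, 0, 0.135, -0.018, 0, -1], [0, 0, 0, 0.17, -0.022, 0, -1], [0, 0, 0, 0.1845, -0.0237, 0, -1], [0, 0, 0, 0.1845, -0.0237, 0, -1], [0, 0, 0, 0.1845, -0.0237, 0, -1]]}}

```text
time_s: 14.25
ee_pos: [0.4244, -0.1203, 0.1255]
eef_rot: [3.141, 0.0, 1.523]
force: [0.1, -0.0, -0.5]
grip_width: 0.0238
```

```bash
python3 snap.py 10 side wrist
```

```text
14.35 [ 0.42423373 -0.12067369  0.12538091] [-3.14152587e+00  1.39388330e-04  1.52203288e+00] 0.023364055474262145 [ 7.04804108e-04  1.81742558e-01 -1.20384467e+00] [-3.60120519e-01  1.76153428e-01  1.92547680e+00 -1.77580821e-04
  1.03998330e+00 -3.11267166e-01]
```

View pics/wrist10.png

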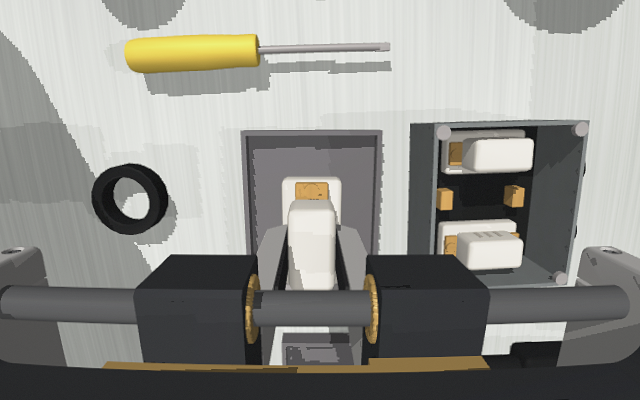

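View pics/side10.png

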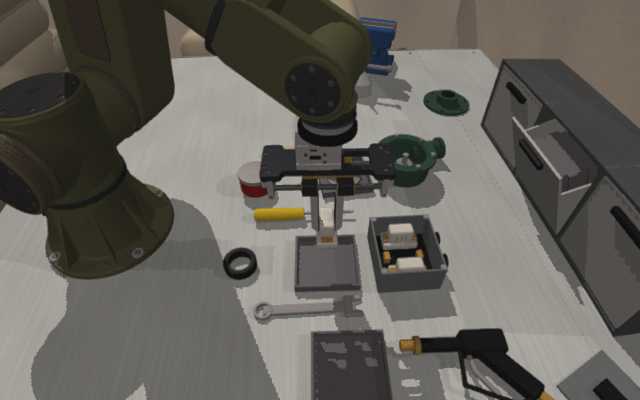

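Request:
{"op": "send_rows", "data": {"series": [[0, 0, 0, 0.001, 0, 0.035, -1], [0, 0, 0, 0.001, 0, 0.065, -1], [0, 0, 0, 0.001, 0, 0.079, -1], [0, 0, 0, 0.001, 0, 0.0835, -1], [0, 0, 0, 0.001, 0, 0.0835, -1], [0, 0, 0, 0.001, 0, 0.0835, 0], [0, 0, 0, 0.001, 0, 0.0835, 0], [0, 0, 0, 0.001, 0, 0.0835, 0]]}}

```text
time_s: 15.15
ee_pos: [0.4244, -0.1188, 0.0423]
eef_rot: [3.141, 0.0, 1.523]
force: [0.4, -0.5, -0.2]
grip_width: 0.0439
```

Request:
{"op": "send_rows", "data": {"series": [[0, 0, 0, 0, 0, -0.02, 0], [0, 0, 0, 0, 0, -0.06, 0], [0, 0, 0, 0, 0, -0.11, 0], [0, 0, 0, -0.045, 0, -0.15, 0], [0, 0, 0, -0.09, 0, -0.165, 0], [0, 0, 0, -0.13, 0, -0.165, 0], [0, 0, 0, -0.13, 0, -0.165, 0], [0, 0, 0, -0.13, 0, -0.165, 0]]}}

```text
time_s: 15.95
ee_pos: [0.4177, -0.2489, 0.2068]
eef_rot: [-3.141, -0.0, 1.522]
force: [0.6, 0.6, 0.3]
grip_width: 0.0471
```

```bash
python3 snap.py 11 side wrist
python3 - <<'E'
from h import *
np.set_printoptions(precision=4,suppress=True)
for n in ["side11","wrist11"]:
    c=load(n+".npz"); W=world(c)
    print(n,tray(c,W,(.424,-.119)),fh(c,W,(.424,-.119)),"gun",tray(c,W,(.442,-.311)))
    t=(c["z_map"]>0)&(np.hypot(W[...,0]-.424,W[...,1]+.119)<.047)&(W[...,2]>.0155)&(W[...,2]<.022)
    r=cv2.minAreaRect(W[t][:,:2].astype(np.float32)); print("base",r)
E
```

```text
16.05 [ 0.41796216 -0.24761603  0.20675598] [-3.14118966e+00 -3.98295905e-04  1.52419938e+00] 0.04736193575596267 [ 0.01297873 -0.01260165  0.44051798] [-6.10312959e-01  1.73216247e-01  1.72017642e+00  1.27916010e-04
  1.24875345e+00 -5.63756608e-01]
side11 (array([ 0.4263, -0.1194, -0.0479]), np.float64(0.0012309641149914063), [np.int64(55), np.int64(134), np.int64(125), np.int64(213)]) (array([ 0.4252, -0.119 ]), array([0.0424, 0.023 ]), 84.76123809814453, np.float64(0.04586107341282909), np.int64(262)) gun (array([ 0.4444, -0.3119, -0.05  ]), np.float64(0.0011924571025918942), [np.int64(223), np.int64(202), np.int64(271), np.int64(0)])
base ((0.42556464672088623, -0.11899706721305847), (0.06391037255525589, 0.033807601779699326), 87.43866729736328)
wrist11 (array([ 0.4237, -0.1186, -0.0477]), np.float64(0.0012356411440606098), [np.int64(534), np.int64(506), np.int64(25), np.int64(515)]) (array([ 0.4235, -0.1179]), array([0.0432, 0.0236]), 87.02782440185547, np.float64(0.046335823788080405), np.int64(1279)) gun (array([ 0.4422, -0.3107, -0.0507]), np.float64(0.0011613403479018049), [np.int64(229), np.int64(396), np.int64(512), np.int64(367)])
base ((0.4231572151184082, -0.11802909523248672), (0.06437978148460388, 0.03407403454184532), 87.73103332519531)
```

View pics/wrist11.png

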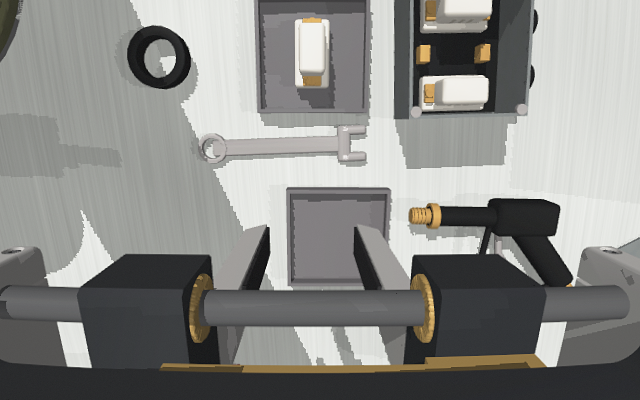

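Request:
{"op": "send_rows", "data": {"series": [[0, 0, -2.7, 0.045, 0, 0, 0], [0, 0, -2.7, 0.09, 0, 0, 0], [0, 0, -2.7, 0.135, 0, 0, 0], [0, 0, -2.7, 0.18, 0, 0, 0], [0, 0, -2.7, 0.225, 0, 0, 0], [0, 0, -2.7, 0.27, 0, 0, 0], [0, 0, -2.7, 0.315, 0, 0, 0], [0, 0, -2.7, 0.36, 0, 0, 0]]}}

```text
time_s: 16.85
ee_pos: [0.434, 0.1141, 0.2071]
eef_rot: [3.141, -0.0, 1.573]
force: [0.7, -0.4, 0.9]
grip_width: 0.0469
```

Request:
{"op": "send_rows", "data": {"series": [[0, 0, 0, 0, 0, 0, 0]]}}

```text
time_s: 16.95
ee_pos: [0.434, 0.1161, 0.2069]
eef_rot: [-3.141, -0.001, 1.577]
force: [0.0, 0.1, -0.2]
grip_width: 0.0469
```

Request:
{"op": "send_rows", "data": {"series": [[0, 0, 0, 0.045, 0.003, 0, 0], [0, 0, 0, 0.09, 0.006, 0, 0], [0, 0, 0, 0.135, 0.009, 0.02, 0], [0, 0, 0, 0.18, 0.012, 0.04, 0], [0, 0, 0, 0.206, 0.013, 0.08, 0], [0, 0, 0, 0.206, 0.013, 0.1, 0], [0, 0, 0, 0.206, 0.013, 0.1, 0], [0, 0, 0, 0.206, 0.013, 0.1, 0]]}}

```text
time_s: 17.75
ee_pos: [0.4479, 0.317, 0.1077]
eef_rot: [3.141, -0.0, 1.571]
force: [0.3, -0.4, 0.7]
grip_width: 0.0469
```

Request:
{"op": "send_rows", "data": {"series": [[0, 0, 0, 0, 0, 0, 0], [0, 0, 0, 0, 0, 0, 0]]}}

```text
time_s: 17.95
ee_pos: [0.4485, 0.3171, 0.1085]
eef_rot: [3.14, -0.001, 1.57]
force: [0.6, 0.4, -0.4]
grip_width: 0.0469
```

Request:
{"op": "send_rows", "data": {"series": [[0, 0, 0, 0.005, -0.0015, 0.01, 0], [0, 0, 0, 0.005, -0.0015, 0.04, 0], [0, 0, 0, 0.005, -0.0015, 0.0645, 0], [0, 0, 0, 0.005, -0.0015, 0.0645, 0], [0, 0, 0, 0.005, -0.0015, 0.0645, -1], [0, 0, 0, 0.005, -0.0015, 0.0645, -1], [0, 0, 0, 0.005, -0.0015, 0.0645, -1], [0, 0, 0, 0.005, -0.0015, 0.0645, -1]], "force": 15}}

```text
time_s: 18.75
ee_pos: [0.447, 0.3225, 0.0436]
eef_rot: [3.14, -0.001, 1.571]
force: [-0.6, -0.6, 6.6]
grip_width: 0.0258
```

```bash
python3 snap.py 12 side
```

```text
18.8 [0.4470132  0.32252588 0.04360944] [ 3.13986584e+00 -1.10106553e-03  1.57074606e+00] 0.026194770228925454 [-0.50437527 -0.17771835  7.28355387] [5.58563369e-01 5.18079580e-01 1.67621221e+00 2.27773849e-05
 9.45252970e-01 5.58601266e-01]
```

View pics/side12.png

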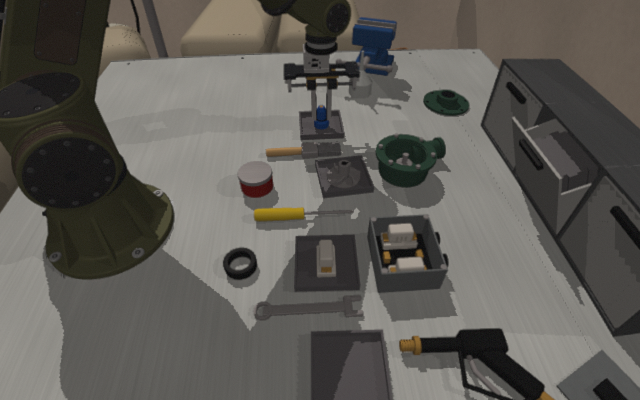

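Request:
{"op": "send_rows", "data": {"series": [[0, 0, 0, 0, 0, -0.02, -1], [0, 0, 0, 0, 0, -0.06, -1], [0, 0, 0, 0, 0, -0.1, -1], [0, 0, 0, -0.04, 0, -0.12, -1], [0, 0, 0, -0.085, 0, -0.12, -1], [0, 0, 0, -0.13, 0, -0.12, -1], [0, 0, 0, -0.175, 0, -0.12, -1], [0, 0, 0, -0.22, 0, -0.12, -1]]}}

```text
time_s: 19.6
ee_pos: [0.4461, 0.1005, 0.1629]
eef_rot: [3.141, -0.0, 1.571]
force: [1.7, 0.2, -0.9]
grip_width: 0.026
```

Request:
{"op": "send_rows", "data": {"series": [[0, 0, 0, -0.045, 0, 0, -1], [0, 0, 0, -0.09, 0, 0, -1], [0, 0, 0, -0.135, 0, 0, -1], [0, 0, 0, -0.18, 0, 0, -1], [0, 0, 0, -0.225, 0, 0, -1], [0, 0, 0, -0.27, 0, 0, -1], [0, 0, 0, -0.315, 0, 0, -1], [0, 0, 0, -0.36, 0, 0, -1]]}}

```text
time_s: 20.4
ee_pos: [0.4461, -0.2597, 0.1629]
eef_rot: [3.141, 0.0, 1.571]
force: [0.0, 1.0, -0.5]
grip_width: 0.0256
```

Request:
{"op": "send_rows", "data": {"series": [[0, 0, 0, -0.03, -0.002, 0, -1], [0, 0, 0, -0.05, -0.004, 0, -1], [0, 0, 0, -0.05, -0.004, 0.03, -1], [0, 0, 0, -0.05, -0.004, 0.04, -1], [0, 0, 0, -0.05, -0.004, 0.04, -1], [0, 0, 0, -0.05, -0.004, 0.04, -1]]}}

```text
time_s: 21.0
ee_pos: [0.4428, -0.3076, 0.1233]
eef_rot: [3.141, 0.0, 1.571]
force: [-0.6, -0.3, -0.8]
grip_width: 0.0257
```

```bash
python3 snap.py 13 side wrist
```

```text
21.1 [ 0.44299613 -0.3077635   0.12367857] [3.14025596e+00 1.04837916e-03 1.57144261e+00] 0.02538510239897418 [-0.43178686  0.36756726 -0.43640683] [-6.75093946e-01  3.80768591e-01  1.66153594e+00  2.03104663e-05
  1.09758944e+00 -6.75750168e-01]
```

View pics/wrist13.png

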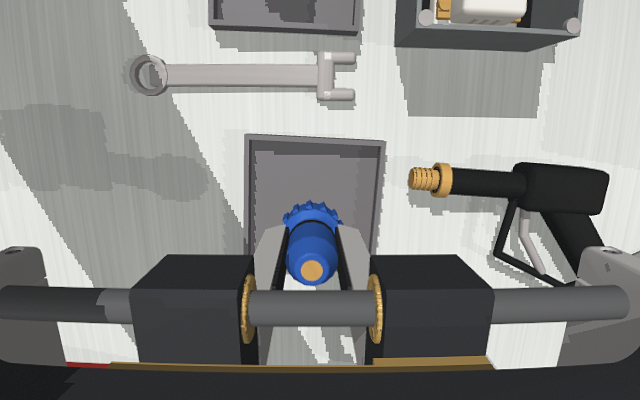

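Nozzle is held upright over the gun tray; shift 3 mm in −y, lower 79.5 mm and release.

Request:
{"op": "send_rows", "data": {"series": [[0, 0, 0, -0.003, -0.0005, 0.035, -1], [0, 0, 0, -0.003, -0.0005, 0.06, -1], [0, 0, 0, -0.003, -0.0005, 0.075, -1], [0, 0, 0, -0.003, -0.0005, 0.0795, -1], [0, 0, 0, -0.003, -0.0005, 0.0795, -1], [0, 0, 0, -0.003, -0.0005, 0.0795, 0], [0, 0, 0, -0.003, -0.0005, 0.0795, 0], [0, 0, 0, -0.003, -0.0005, 0.0795, 0]]}}

```text
time_s: 21.9
ee_pos: [0.4422, -0.3109, 0.0435]
eef_rot: [3.141, 0.001, 1.571]
force: [0.6, -1.6, 0.2]
grip_width: 0.0456
```

Request:
{"op": "send_rows", "data": {"series": [[0, 0, 0, 0, 0, -0.02, 0], [0, 0, 0, 0, 0, -0.06, 0], [0, 0, 0, 0, 0, -0.11, 0], [0, 0, 0, -0.04, 0, -0.15, 0], [0, 0, 0, -0.085, 0, -0.165, 0], [0, 0, 0, -0.12, 0, -0.165, 0], [0, 0, 0, -0.12, 0, -0.165, 0], [0, 0, 0, -0.12, 0, -0.165, 0]]}}

```text
time_s: 22.7
ee_pos: [0.4417, -0.4309, 0.2075]
eef_rot: [-3.141, -0.001, 1.57]
force: [-0.4, 0.3, -0.2]
grip_width: 0.047
```

```bash
python3 snap.py 14 side scene wrist
python3 - <<'E'
from h import *
np.set_printoptions(precision=4,suppress=True)
for n in ["side14","wrist14","scene14"]:
    c=load(n+".npz"); W=world(c)
    near=(c["z_map"]>0)&(np.hypot(W[...,0]-.442,W[...,1]+.311)<.045)
    b=near&(W[...,2]>.024)&(W[...,2]<.048); t=near&(W[...,2]>.056)
    print(n,circ(W[b][:,:2],.013),W[t].mean(0),W[t][:,2].max(),tray(c,W,(.442,-.311)))
    if n!="wrist14": print(hub(c,W,(.482,.113)),fh(c,W,(.424,-.119)))
E
```

```text
22.85 [ 0.44219048 -0.42978246  0.20796394] [-3.14147186e+00 -3.16032794e-04  1.57175425e+00] 0.04715608334765718 [ 0.17373405 -0.7783642   0.71835791] [-8.30608643e-01  4.61968462e-01  1.33763719e+00  1.26951431e-04
  1.34230193e+00 -8.31595363e-01]h.py:26: RuntimeWarning: Mean of empty slice.
  c0=P.mean(0) if c0 is None else c0
  ret = um.true_divide(
Traceback (most recent call last):
  File "h.py", line 27, in circ
    s=least_squares(lambda c:np.hypot(*(P-c).T)-r,c0,loss="soft_l1",f_scale=.001)
ValueError: Initial guess is outside of provided bounds
```

View pics/side14.png

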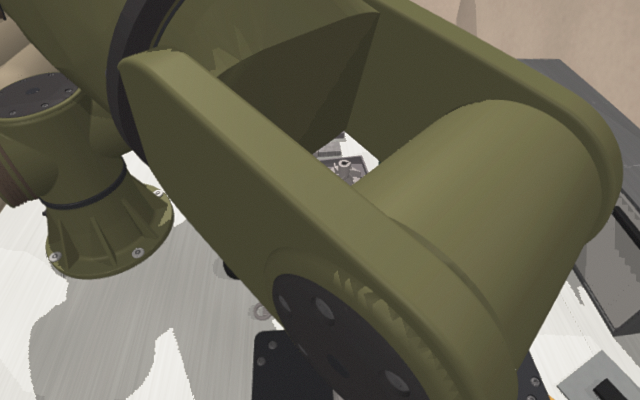

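View pics/wrist14.png

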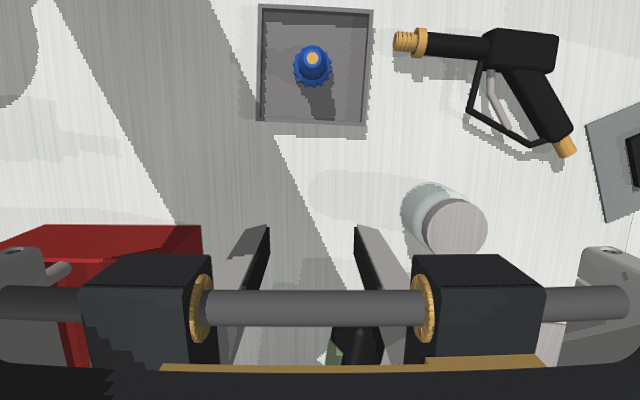

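Request:
{"op": "send_rows", "data": {"series": [[0, 0, 0, 0.04, 0, -0.03, 0], [0, 0, 0, 0.085, 0.01, -0.05, 0], [0, 0, 0, 0.13, 0.02, -0.05, 0], [0, 0, 0, 0.175, 0.03, -0.05, 0], [0, 0, 0, 0.22, 0.04, -0.05, 0], [0, 0, 0, 0.265, 0.05, -0.05, 0], [0, 0, 0, 0.31, 0.06, -0.05, 0], [0, 0, 0, 0.355, 0.06, -0.05, 0]]}}

```text
time_s: 23.65
ee_pos: [0.5019, -0.073, 0.2581]
eef_rot: [3.141, -0.0, 1.572]
force: [0.6, 0.5, -0.1]
grip_width: 0.0468
```

Request:
{"op": "send_rows", "data": {"series": [[0, 0, 0, 0.045, 0, 0, 0], [0, 0, 0, 0.09, 0, 0, 0], [0, 0, 0, 0.135, 0, 0, 0], [0, 0, 0, 0.18, 0, 0, 0], [0, 0, 0, 0.18, 0, 0, 0], [0, 0, 0, 0.18, 0, 0, 0]]}}

```text
time_s: 24.25
ee_pos: [0.5013, 0.1054, 0.258]
eef_rot: [3.142, 0.0, 1.574]
force: [0.5, -1.2, -0.7]
grip_width: 0.0469
```

```bash
python3 snap.py 15 side scene
python3 - <<'E'
from h import *
np.set_printoptions(precision=4,suppress=True)
def noz(n):
    c=load(n+".npz"); W=world(c)
    near=(c["z_map"]>0)&(np.hypot(W[...,0]-.442,W[...,1]+.311)<.045)
    b=near&(W[...,2]>.024)&(W[...,2]<.048); t=near&(W[...,2]>.056)
    print(n,"nozzle",circ(W[b][:,:2],.013),W[t].mean(0),W[t][:,2].max(),tray(c,W,(.442,-.311)))
    return c,W
noz("wrist14")
for n in ["side15","scene15"]:
    c,W=noz(n)
    print(hub(c,W,(.482,.113)),fh(c,W,(.424,-.119)))
    z=(c["z_map"]>0)&(np.hypot(W[...,0]-.446,W[...,1]-.322)<.045)
    print("spare max z",np.percentile(W[z][:,2],[50,99]))
# tool displacement: yellow / colour diff
for n in ["side","scene"]:
    a,b=load(n+"0.npz"),load(n+"15.npz")
    for nm,lo,hi in [("yellow",(22,150,100),(32,255,255)),("wood",(8,90,130),(20,200,255))]:
        s=[]
        for c in(a,b):
            W=world(c); h=cv2.inRange(cv2.cvtColor(c["pixels"],cv2.COLOR_RGB2HSV),lo,hi)>0
            h&=(W[...,0]>.2)&(W[...,0]<.42)&(W[...,1]>-.1)&(W[...,1]<.26)&(W[...,2]<.04); s.append((W[h].mean(0),h.sum()))
        print(n,nm,s)
E
```

```text
24.35 [0.5017138  0.10376723 0.25807589] [3.14139075e+00 1.10784527e-04 1.57078058e+00] 0.04690925705067124 [-0.34818592 -0.59308434  1.0603248 ] [ 1.32518179e-01  1.90300116e-01  1.57827140e+00 -1.39212218e-04
  1.37283565e+00  1.32561284e-01]
wrist14 nozzle (array([ 0.4414, -0.3119]), np.float64(0.00025651058614073463), 112) [ 0.4413 -0.3126  0.0611] 0.06565321467600356 (array([ 0.4422, -0.3116, -0.0518]), np.float64(0.001156466813483522), [np.int64(560), np.int64(555), np.int64(697), np.int64(479)])
side15 nozzle (array([ 0.444 , -0.3109]), np.float64(0.0002524879831947262), 117) [ 0.4437 -0.3133  0.0608] 0.06477525706398274 (array([ 0.4445, -0.3118, -0.0502]), np.float64(0.0011912412285614501), [np.int64(226), np.int64(206), np.int64(266), np.int64(0)])
((array([0.4839, 0.1133]), np.float64(0.00043357712022817907), 68), array([0.4836, 0.1119]), array([0.0243, 0.0264]), np.int64(81)) (array([ 0.4254, -0.1189]), array([0.0432, 0.0227]), 86.10153198242188, np.float64(0.045913902291305236), np.int64(258))
spare max z [0.0048 0.0071]
scene15 nozzle (array([ 0.4428, -0.3114]), np.float
[... 243 characters left out ...]
4(0.0006266765358275018), 41), array([0.4828, 0.1124]), array([0.0244, 0.0244]), np.int64(67)) (array([ 0.4263, -0.1177]), array([0.0238, 0.042 ]), -88.0698858499527, np.float64(0.04562474463689625), np.int64(108))
spare max z [0.0036 0.0071]
side yellow [(array([ 0.3415, -0.0048,  0.0222]), np.int64(500)), (array([ 0.3418, -0.0043,  0.0228]), np.int64(462))]
side wood [(array([0.3522, 0.2075, 0.0195]), np.int64(91)), (array([0.3524, 0.2076, 0.0196]), np.int64(85))]
scene yellow [(array([ 0.3414, -0.0028,  0.0233]), np.int64(148)), (array([ 0.3462, -0.0006,  0.0231]), np.int64(210))]
scene wood [(array([0.3515, 0.2077, 0.0182]), np.int64(98)), (array([0.3586, 0.2011, 0.0185]), np.int64(88))]
```

View pics/side15.png

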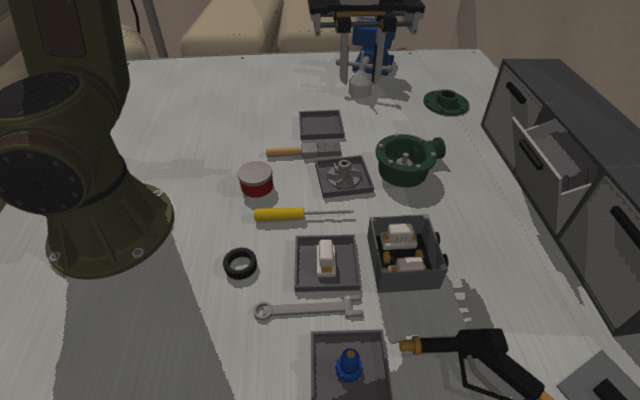

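View pics/scene15.png

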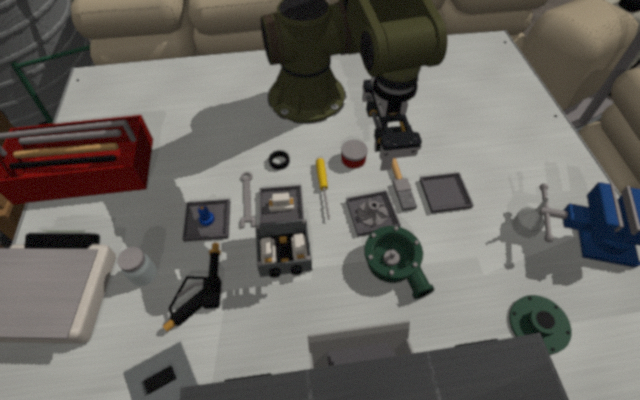

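The final side view shows every part in its correct tray: the nozzle at pixel (348,365), the holder at (326,258) and the impeller at (344,175). The spare tray at (321,125) is empty, and the screwdriver, spanner and brush look unmoved.

```bash
python3 -c "
from station import ctrl
print(ctrl.hand_in())"
```

```text
the job is handed in; nothing more can be done
None
```

I parked the nozzle in the spare tray, then moved the impeller to the pump tray, the fuse holder to the fuse tray and the nozzle to the gun tray. I handed the job in at about 24 s with the arm raised clear.

**Placement:** in the wrist and side views each part lies within about 1 mm of its tray's centre, upright and at the expected height. The coarser scene view gave about 2 mm for the nozzle. The spare tray is empty again: the highest reading inside it was 7 mm, just above its floor.

**Tools:** in the side view the screwdriver and brush handle positions match the start to within 0.5 mm. The spanner I checked by eye only, and it looks unmoved.

**Disagreements:**
- **Camera offset:** the side and scene cameras read x about 2 mm higher than the wrist camera and the arm. Part and tray share that offset, so I compared them within one picture.
- **Scene view of the tools:** its before-and-after colour averages differ by 5 mm for the screwdriver and 10 mm for the brush. I put this down to the arm hiding part of them in one picture or the other, since the side view shows no movement.
- **Gripping force:** about 5–7 N upward showed at each grasp, well under the limits.

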